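# Put the lemel pan back and press the filing-box drawer into its push-push catch

## Task

Set the emptied lemel pan back flat in the open drawer of the filing box (place it, do not drop it), then press the drawer in against its spring, gently, just until you feel it bottom in its push-push catch. Ease off slowly and check that the catch has taken it; if the drawer follows you out, do not let it fly open but press again, and leave it only when it stays in by itself with the pan inside. Do not force the catch, and leave the other things on the bench as they lie.

Things in the scene. Friction and masses are not known exactly. Their poses are not given: they have to be found in the camera images.
- pan_bar (a point): Loose bright sheet pan, 62 mm along its x, 104 along its y, walls 20 high, 2 thick, floor 2 mm, 0.1-0.2 kg. A fixed carrying bar, 10 mm wide (y), 12 tall, crosses its middle along x from wall to wall; beside and under the bar it is empty. This point is the middle of the bar, 33 mm above the pan's underside; pinch the bar across its 10 mm. z up. Either way round fits the drawer.
- drawer_floor (a point): Middle of the drawer's inner floor, where the pan belongs, 16 mm above the bench. x is the way in, y across, z up. The inside is 68 mm along x, 110 along y (pan: 3 mm play each side), with 3 mm steel walls 30 high, the front higher. Seated, pan_bar is 33 mm above this point. The box's mouth is 46 mm high here: a flat pan passes with 7 mm to spare, one standing on a wall does not.
- drawer_front (a point): Middle of the outer face of the drawer's flat wooden front (round brass thumb plate there), 34 mm above the bench. The front is 130 mm wide (y), 58 tall (5 to 63 mm above the bench), 8 thick, with no handle: push it along +x of this point, into the box; z up.
- filing_box: Grey sheet-steel filing box with a slotted top, fixed on the bench, 140 mm deep (x), 152 wide (y), 74 high; origin at the centre of its underside, x the drawer's way in. Inside is a push-push catch: press the drawer till it bottoms, let go, it comes back 4 to 6 mm and is held; let go more than 0.8 mm short of bottoming it springs right out; bottomed a second time it is freed and springs out.
- drawer (a joint): How far the drawer is pushed in, m: 0 fully out (as found, its spring holds it there), 0.084 front against the box. The spring pushes out with 2 N at 0, 4.5 N when in; friction 0.6 N. It bottoms anywhere from 0.065 to 0.082, to be felt only: there the push climbs from 5.5 N by about 5 N per mm. Caught, it stands at 0.059 to 0.077. Over 13 N strains the catch; let go uncaught it flies out.
- brush: Bystander: brass-wire brush with a wooden handle, 13 x 200 x 24 mm, long along its y; origin at the centre of its underside.
- small_tin: Bystander: plain pale round tin, 47 mm across and 50 mm high; origin at the centre of its underside.
- steel_block: Bystander: square steel bench block, 56 x 56 x 31 mm; origin at the centre of its underside.
- pliers: Bystander: flat pliers with covered handles, 44 x 140 x 10 mm, long along its y; origin at the centre of its underside.
- carton: Bystander: small brown carton, 46 x 71 x 28 mm; origin at the centre of its underside.
- tweezers: Bystander: steel tweezers, 16 x 124 x 8 mm, long along its y; origin at the centre of its underside.

How it is judged:
By the outcome, as a careful person would: the job done as asked, in the order asked, and still so for the second after the job is handed in, with the robot touching nothing.
It also fails if it takes over 54 s, if anything falls off the work surface, if the arm or the gripper's body presses on something with over 40 N, if the wrist force passes 120 N, or if a joint passes its speed limit or range.

## Robot

A 7-joint arm with a two-finger parallel gripper is mounted at the origin on a cart in front of the work surface, level with it; the furniture and walls round the work are solid. World frame = base frame: x ahead of the robot, y to its left, z up, the work surface at z = 0. Lengths are in m, angles in rad, forces in N, time in s.
With the tool pointing down it reaches from about 0.375 to 0.925 m from the base axis. Payload 3.1 kg.
Tool frame: the origin (TCP) lies between the finger pads; the fingertips stand 19 mm ahead of it and the grasp point (between the pads) is the TCP; z points along the fingers, y is the line along which they close (so a half turn about z gives the same grasp; the last joint's range is limited). The gripper opens to 85 mm and grips with 20 to 120 N. Pads are 22 mm wide; open, the fingers measure 114 mm over their backs; the gripper's body (76 mm by 85 mm) begins 54 mm behind the grasp point. The pads swing forward as they close: fully open they stand 13 mm farther back than shut.
Start: joints at [1.115, 0.383, 0.044, 1.598, -0.018, 1.161, -0.05], TCP at [0.228, -0.609, 0.25] pointing down, gripper open.
Joint ranges: [-2.61, 2.61], [-0.41, 2.15], [-1.48, 1.57], [0, 2.5], [-1.57, 4.71], [0.05, 1.97], [-2.85, 2.85]. Speed limits (rad/s): [2.79, 2.79, 3.14, 3.14, 3.14, 3.14, 3.14].

## Interface

Orientations are given as a unit quaternion [x, y, z, w].
In Python, from bench import move_ptp, movel, move_j, move_gripper, pause, inverse_kinematics, read_camera, camera_params, MotionError, sign_off, look_for, tip_of, read_time_s, read_qpos, read_joint_vel, read_effort, read_eef_pos, read_tcp_rot, read_ft_force, read_ft_torque, read_finger_gap, read_grasp_force gives the robot as it stands. Calls block until the motion is done:
- move_ptp(position, orientation): joint-space move of the TCP to a pose.
- movel(position, orientation=None, speed=0.15): straight line of the TCP; orientation=None keeps the orientation; speed is the mean speed in m/s.
- move_j(angles): joint-space move.
- move_gripper(opening, effort=None): finger opening in m; effort is the grip in N (None keeps the last); returns when the fingers have stopped.
- pause(seconds).
- inverse_kinematics(position, orientation): joint angles nearest the present ones, or None.
- read_camera(name): name is "side" or "top" or "wrist"; returns the picture (384x512x3 uint8, red, green, blue); there is no depth.
- camera_params(name): a dict with "K" (3x3 intrinsics, pixels), "camera_from_world" (4x4, takes a point from world to camera coordinates). Camera axes: x right, y down, z forward; pixel columns grow to the right and rows downward; lengths in m; the calibration is good to about 2 mm. A picture is of the moment at which its call begins: read the wrist's pose just before it. camera_params takes no time and is no camera call; for the wrist camera it gives the pose at the moment of the call.
A pose or a line that the arm cannot do raises MotionError and nothing moves.
- sign_off(): hands the job in; it is judged then, once.
Trained networks look in the newest picture that a camera, given by its name, has taken for a name from the list of things; names that differ only in an ending like _2 or _b are one class to them, and where a whole thing is asked for, a point or a joint stands for the part that bears it (a point fixed in the world has none). Each returns a list of dicts, best first, with "confidence" (0 to 1); they miss things now and then, are a little off and sometimes report something else, mostly with a low value. They report only what shows in the picture. A call takes as long as a camera call.
- look_for(camera, name): "at" ([column, row] in pixels, amid what is visible of it).
- tip_of(camera, name): "at" ([column, row] in pixels: a listed point, or the origin of a listed thing).
Readings, each from a call of its own:
- read_time_s(): time.
- read_qpos(): joint angles.
- read_joint_vel(): joint speeds.
- read_effort(): joint torques, N m.
- read_eef_pos(): TCP position.
- read_tcp_rot(): TCP orientation.
- read_ft_force(): force on the tool from outside, world axes, zero at the start.
- read_ft_torque(): the same for the moment, N m.
- read_finger_gap(): finger opening in m.
- read_grasp_force(): force on a finger pad.
Only numpy, scipy, OpenCV 4.12 (cv2) and the standard library are available. Lean on these libraries where they do the work, as an engineer would, in place of code of your own. Each camera call takes 0.05 s, during which the arm holds its last target. There are 200 camera calls.

## Working session

There is one attempt and no reset: what is moved stays moved. The work goes in short steps, each a Python script; the robot and the scene stay as the last script left them, time stands still between calls to the robot, and variables do not carry over. Pictures are saved under pics/ and viewed, at most 10 in all, crops included, and the job is handed in when it is done.

```bash
mkdir -p pics; cat > h.py <<'E'
import numpy as np, cv2
from bench import *
def ray(cam,px,z,P=None):
    P=P or camera_params(cam); K=np.array(P["K"]);T=np.array(P["camera_from_world"])
    R,t=T[:3,:3],T[:3,3]; o=-R.T@t; d=R.T@np.linalg.inv(K)@np.array([px[0],px[1],1.])
    return o+d*(z-o[2])/d[2]
def tri(p1,p2,c1="top",c2="side"):
    A=[]
    for c,p in((c1,p1),(c2,p2)):
        P=camera_params(c);M=np.array(P["K"])@np.array(P["camera_from_world"])[:3]
        A+=[p[0]*M[2]-M[0],p[1]*M[2]-M[1]]
    X=np.linalg.svd(np.array(A))[2][-1];return X[:3]/X[3]
def snap(cam,name):
    im=read_camera(cam); cv2.imwrite(f"pics/{name}.png",im[:,:,::-1]); return im
E
python3 - <<'E'
from h import *
np.set_printoptions(precision=4,suppress=True)
a=snap("top","t0");b=snap("side","s0")
cv2.imwrite("pics/ts0.png",cv2.resize(np.vstack([a,b]),None,fx=.78,fy=.78)[:,:,::-1])
Z={"pan_bar":.033,"drawer_floor":.016,"drawer_front":.034}
for n in ["pan_bar","drawer_floor","drawer_front","filing_box","brush","small_tin","steel_block","pliers","carton","tweezers"]:
    for c in("top","side"):
        for d in tip_of(c,n)[:2]: print(n,c,np.round(d["at"],1),round(d["confidence"],2),ray(c,d["at"],Z.get(n,0)))
print(read_time_s(),read_tcp_rot())
E
```

```text
pan_bar top [169.5 195.1] 0.94 [0.5615 0.301  0.033 ]
pan_bar side [202.8 298.4] 0.9 [0.5699 0.2919 0.033 ]
drawer_floor top [259.5 212.2] 0.81 [ 0.5046 -0.0261  0.016 ]
drawer_floor side [275.3 224.4] 0.57 [ 0.5156 -0.0237  0.016 ]
drawer_floor side [278.3 172.5] 0.41 [ 0.6052 -0.2755  0.016 ]
drawer_front top [264.3 221.6] 0.9 [ 0.4709 -0.044   0.034 ]
drawer_front top [151.4 180.7] 0.43 [0.6128 0.3681 0.034 ]
drawer_front side [289.9 221.2] 0.63 [ 0.4752 -0.035   0.034 ]
filing_box top [265.6 182.3] 0.56 [ 0.6155 -0.0469  0.    ]
filing_box side [241.7 211.6] 0.96 [ 0.64  -0.052  0.   ]
filing_box side [289.6 224.4] 0.67 [ 0.4824 -0.0567  0.    ]
brush top [183.2 161.6] 0.42 [0.6883 0.2604 0.    ]
brush side [169.  281.8] 0.81 [0.69   0.2655 0.    ]
small_tin top [154.8 180.4] 0.72 [0.6167 0.3642 0.    ]
small_tin side [164.8 322.4] 0.6 [0.6315 0.3643 0.    ]
steel_block top [205.8 187. ] 0.57 [0.5949 0.1742 0.    ]
steel_block side [219.7 264.7] 0.89 [0.5989 0.1643 0.    ]
pliers top [375.3 164.2] 0.6 [ 0.6884 -0.4516  0.    ]
pliers side [274.  150.9] 0.44 [ 0.6836 -0.4295  0.    ]
carton top [316.2 169.1] 0.76 [ 0.6671 -0.2335  0.    ]
carton side [258.6 175.8] 0.7 [ 0.6703 -0.2505  0.    ]
tweezers top [331.4 183.8] 0.47 [ 0.6134 -0.2899  0.    ]
tweezers top [374.4 162.5] 0.35 [ 0.6946 -0.4483  0.    ]
tweezers side [278.8 174.9] 0.46 [ 0.6062 -0.2839  0.    ]
1.1 [ 0.984  0.178  0.    -0.   ]
```

View pics/ts0.png

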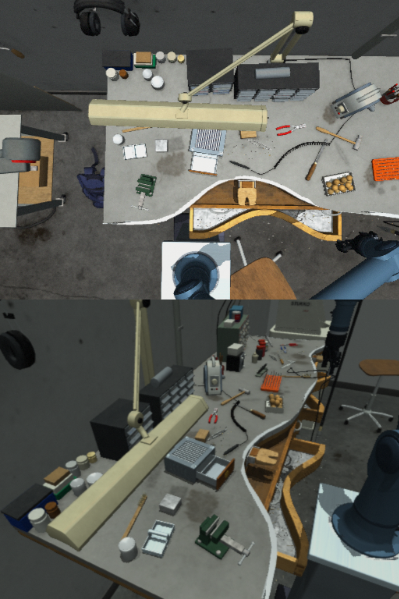

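The top and side views show the pan left at (0.565, 0.297), the open drawer at (0.505, -0.026), and a lamp over the back of the bench. I'll triangulate the lamp, then take close wrist views.

```bash
python3 - <<'E'
from h import *
np.set_printoptions(precision=4,suppress=True)
s=1/.78
for n,a,b in [("lampR front",(266,128),(206,100)),("lampL front",(91,122),(62,247)),("pan",(169.5*.78,195.1*.78),(202.8*.78,298.4*.78)),("vise top",(147,178),(210,218))]:
    print(n,tri(np.array(a)*s,np.array(b)*s))
print(tri((169.5,195.1),(202.8,298.4)),tri((259.5,212.2),(275.3,224.4)),tri((264.3,221.6),(289.9,221.2)))
q=[1,0,0,0]
for p in [(.33,-.35,.28),(.46,-.03,.28),(.5,.27,.28)]:
    for qq in (q,[.7071,.7071,0,0],[.7071,-.7071,0,0]): print(p,qq,inverse_kinematics(p,qq))
E
```

```text
lampR front [ 0.6673 -0.2952  0.1668]
lampL front [0.6957 0.4725 0.137 ]
pan [0.5619 0.2988 0.0464]
vise top [0.4408 0.2193 0.0844]
[0.5619 0.2988 0.0464] [ 0.5086 -0.0246  0.0174] [ 0.4733 -0.0432  0.0275]
(0.33, -0.35, 0.28) [1, 0, 0, 0] [ 0.7663  0.036  -0.0382  1.9556  0.0015  1.15   -0.8432]
(0.33, -0.35, 0.28) [0.7071, 0.7071, 0, 0] [ 0.9915  0.0466 -0.2686  1.9458  0.0135  1.1509  0.7177]
(0.33, -0.35, 0.28) [0.7071, -0.7071, 0, 0] [ 0.6258  0.0303  0.1053  1.9618 -0.0035  1.1496 -2.4091]
(0.46, -0.03, 0.28) [1, 0, 0, 0] [ 0.4922  0.017  -0.5159  1.977   0.0092  1.1498 -1.5982]
(0.46, -0.03, 0.28) [0.7071, 0.7071, 0, 0] [ 0.5735  0.0214 -0.5976  1.9739  0.0132  1.15   -0.0293]
(0.46, -0.03, 0.28) [0.7071, -0.7071, 0, 0] [-1.4596 -0.3191  1.2827  2.0385  0.3267  1.2148  2.8328]
(0.5, 0.27, 0.28) [1, 0, 0, 0] [ 0.2931  0.3809 -1.0501  1.727   0.3483  1.2376 -2.4133]
(0.5, 0.27, 0.28) [0.7071, 0.7071, 0, 0] [ 0.3702  0.44   -1.1731  1.7245  0.4245  1.2645 -0.9014]
(0.5, 0.27, 0.28) [0.7071, -0.7071, 0, 0] [ 0.4047  0.4765 -1.2355  1.7234  0.4688  1.2826  2.2062]
```

```bash
python3 - <<'E'
from h import *
np.set_printoptions(precision=4,suppress=True)
q=[.7071,.7071,0,0]
j=list(inverse_kinematics((.33,-.35,.28),[.9,.436,0,0]))
print(j)
j[0]=0.05-j[2];
move_j([0.05,0.02,0,1.96,0,1.15,0.0]); print(read_time_s(),read_eef_pos(),read_tcp_rot())
def see(n):
    P=camera_params("wrist"); a=snap("wrist",n)
    for k,z in(("pan_bar",.033),("drawer_floor",.016),("drawer_front",.034),("filing_box",0)):
        for d in tip_of("wrist",k)[:2]: print(n,k,np.round(d["at"],1),round(d["confidence"],2),ray("wrist",d["at"],z,P))
    return a
a=see("w1")
move_ptp((.49,.25,.28),[1,0,0,0] if 0 else read_tcp_rot()); print(read_time_s(),read_eef_pos(),read_tcp_rot(),read_qpos())
b=see("w2")
np.savez("w.npz",Pk=camera_params("wrist")["K"],T=camera_params("wrist")["camera_from_world"])
cv2.imwrite("pics/w12.png",cv2.resize(np.vstack([a,b]),None,fx=.78,fy=.78)[:,:,::-1])
E
```

```text
[np.float64(0.8959133838910643), np.float64(0.041787735346450666), np.float64(-0.17068141612081547), np.float64(1.9499362023290918), np.float64(0.007772296703307691), np.float64(1.1504864837203137), np.float64(0.05366208621877809)]
3.2417 [ 0.4755 -0.0664  0.2856] [0.7254 0.6883 0.0039 0.0043]
w1 drawer_floor [275.7 132.4] 0.62 [ 0.5089 -0.0355  0.016 ]
w1 drawer_front [247.9 132.1] 0.91 [ 0.4707 -0.0308  0.034 ]
w1 filing_box [359.3 135.5] 0.61 [ 0.6318 -0.0484  0.    ]
4.6917 [0.4908 0.2479 0.2798] [0.726  0.6877 0.0034 0.0048] [-0.2797  0.1803 -0.2978  1.8014  0.0662  1.1599 -0.6532]
w2 pan_bar [310.1 119.1] 0.94 [0.5674 0.2959 0.033 ]
w2 drawer_floor [273.7 316.8] 0.92 [ 0.511  -0.0356  0.016 ]
w2 drawer_floor [385.8 138.9] 0.44 [0.676  0.2619 0.016 ]
w2 drawer_front [247.6 318.6] 0.59 [ 0.467  -0.0197  0.034 ]
w2 filing_box [339.  312.9] 0.88 [ 0.6293 -0.0493  0.    ]
```

View pics/w12.png

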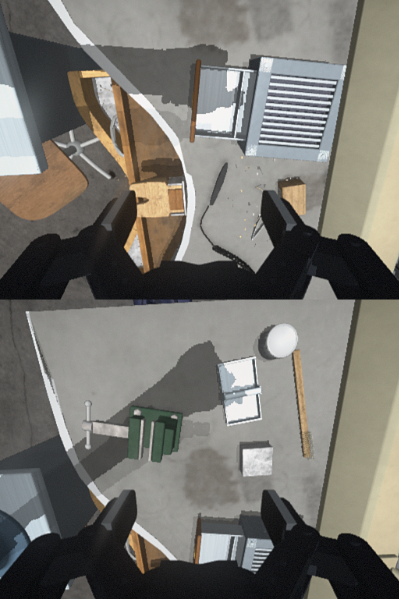

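```bash
python3 - <<'E'
import cv2,numpy as np
a=cv2.imread("pics/w1.png")[65:215,240:450];b=cv2.imread("pics/w2.png")[60:170,265:355]
a=cv2.resize(a,None,fx=2.5,fy=2.5,interpolation=2);b=cv2.resize(b,None,fx=2.5,fy=2.5,interpolation=2)
b=cv2.copyMakeBorder(b,0,a.shape[0]-b.shape[0],0,0,0)
cv2.imwrite("pics/z1.png",np.hstack([a,b]));print(a.shape,b.shape)
from h import *
T=np.array(camera_params("wrist")["camera_from_world"]);print(-T[:3,:3].T@T[:3,3],read_eef_pos())
E
```

```text
(375, 525, 3) (375, 225, 3)
[0.4935313  0.32908798 0.40397452] [0.49064422 0.24839114 0.28005282]
```

View pics/z1.png

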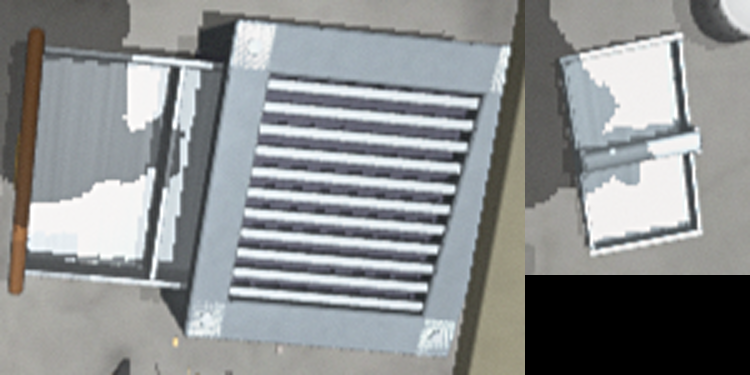

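```bash
python3 - <<'E'
from h import *
from scipy.spatial.transform import Rotation as R
np.set_printoptions(precision=4,suppress=True)
P2=camera_params("wrist");T2=np.array(P2["camera_from_world"])
def M(p,q): A=np.eye(4);A[:3,:3]=R.from_quat(q).as_matrix();A[:3,3]=p;return A
C=T2@M(read_eef_pos(),read_tcp_rot())
T1=C@np.linalg.inv(M([ 0.4755,-0.0664,0.2856],[0.7254,0.6883,0.0039,0.0043]))
P1={"K":P2["K"],"camera_from_world":T1}
f1=lambda x,y,z: ray("wrist",(240+x/2.5,65+y/2.5),z,P1)
f2=lambda x,y,z: ray("wrist",(265+(x-525)/2.5,60+y/2.5),z,P2)
def rep(n,pts):
    pts=np.array(pts);print(n,pts[:,:2].tolist() if 0 else pts[:,:2].round(4).tolist(),"mean",pts.mean(0))
    d=[np.append(np.linalg.norm(v:=pts[(i+1)%len(pts)]-pts[i]),np.degrees(np.arctan2(v[1],v[0]))) for i in range(len(pts))];print(np.array(d))
rep("box",[f1(*p,.074) for p in((237,20),(510,46),(455,353),(187,336))])
rep("front",[f1(*p,.063) for p in((42,30),(23,292))])
rep("wallN",[f1(*p,.046) for p in((50,49),(165,63))])
rep("wallS",[f1(*p,.046) for p in((30,273),(150,281))])
rep("back",[f1(*p,.046) for p in((182,68),(152,278))])
rep("pan",[f2(*p,.020) for p in((558,60),(681,35),(702,235),(592,253))])
rep("bar",[f2(*p,.039) for p in((583,160),(700,142))])
print(f1((275.7-240)*2.5,(132.4-65)*2.5,.016))
E
```

```text
box [[0.572, 0.0337], [0.696, 0.0164], [0.6919, -0.1329], [0.5522, -0.1157]] mean [ 0.628  -0.0496  0.074 ]
[[  0.1252  -7.9237]
 [  0.1494 -91.5771]
 [  0.1407 172.9611]
 [  0.1507  82.4526]]
front [[0.4853, 0.0347], [0.4692, -0.0908]] mean [ 0.4772 -0.0281  0.063 ]
[[  0.1265 -97.3048]
 [  0.1265  82.6952]]
wallN [[0.4891, 0.0269], [0.5452, 0.0175]] mean [0.5171 0.0222 0.046 ]
[[  0.0569  -9.4604]
 [  0.0569 170.5396]]
wallS [[0.4731, -0.0855], [0.5378, -0.0935]] mean [ 0.5055 -0.0895  0.046 ]
[[  0.0652  -7.0869]
 [  0.0652 172.9131]]
back [[0.5536, 0.0148], [0.5389, -0.0919]] mean [ 0.5462 -0.0386  0.046 ]
[[  0.1077 -97.849 ]
 [  0.1077  82.151 ]]
pan [[0.5284, 0.3418], [0.5915, 0.3503], [0.6062, 0.2462], [0.5448, 0.2394]] mean [0.5677 0.2944 0.02  ]
[[   0.0636    7.7536]
 [   0.1052  -81.9377]
 [   0.0618 -173.6785]
 [   0.1037   99.0737]]
bar [[0.5382, 0.2926], [0.5978, 0.2983]] mean [0.568  0.2954 0.039 ]
[[   0.0598    5.458 ]
 [   0.0598 -174.542 ]]
[ 0.5089 -0.0354  0.016 ]
```

```bash
cat >> h.py <<'E'
def yaw(deg):
    h=np.radians(deg)/2; return [np.cos(h),np.sin(h),0,0]
E
python3 - <<'E'
from h import *
np.set_printoptions(precision=4,suppress=True)
Q=yaw(187.0)
move_ptp((.5675,.2955,.16),Q); print(read_time_s(),read_eef_pos(),read_qpos())
move_gripper(.045,40); print(read_finger_gap(),read_ft_force())
P=camera_params("wrist"); snap("wrist","w3")
for d in tip_of("wrist","pan_bar")[:1]: print(d,ray("wrist",d["at"],.033,P))
movel((.5675,.2955,.075),Q,speed=.12)
movel((.5675,.2955,.033),Q,speed=.06); print(read_ft_force())
move_gripper(.0,40); print(read_time_s(),read_finger_gap(),read_grasp_force(),read_ft_force())
movel((.5675,.2955,.06),Q,speed=.06); print(read_finger_gap(),read_grasp_force(),read_ft_force())
movel((.5675,.2955,.16),Q,speed=.12); print(read_time_s(),read_finger_gap(),read_ft_force(),read_ft_torque())
snap("wrist","w4")
E
```

```text
6.3667 [0.5677 0.2954 0.1603] [-0.1723  0.5009 -0.4803  1.6785  0.2626  1.0264  0.9529]
0.04515278029088209 [ 0.1414 -0.7821  0.3565]
{'at': [254.6, 187.5], 'confidence': 0.91} [0.5669 0.2943 0.033 ]
[0.4216 0.4853 0.6681]
9.0583 0.009278224785647044 40.128373503685 [ 0.1348 -0.3443  2.4917]
0.009347480408164625 39.655839800834656 [-0.7998  0.0305 -1.2752]
10.6417 0.009405739222395602 [-1.1157 -0.2915 -2.3305] [0.0196 0.0448 0.0091]
```

View pics/w4.png

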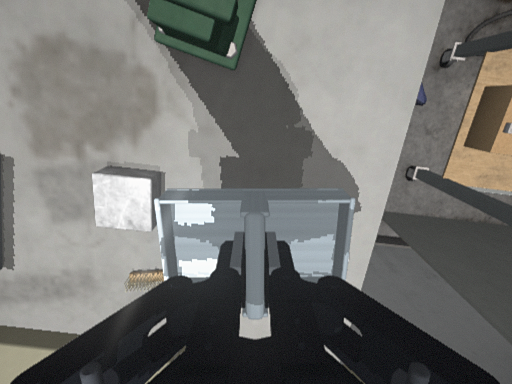

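Pan held level on its bar, centred (bar column ~255, walls at 165–350). Now over the drawer for a check.

```bash
python3 - <<'E'
from h import *
np.set_printoptions(precision=4,suppress=True)
Q=yaw(172.5)
movel((.5115,-.0345,.16),Q,speed=.2); print(read_time_s(),read_eef_pos(),read_qpos())
movel((.5115,-.0345,.10),Q,speed=.1); print(read_ft_force())
P=camera_params("wrist"); a=snap("wrist","w5")
for k,z in(("drawer_front",.034),("drawer_floor",.016),("pan_bar",.1)):
  for d in tip_of("wrist",k)[:1]: print(k,d,ray("wrist",d["at"],z,P))
print("top");b=snap("top","t5");c=snap("side","s5")
b=cv2.resize(b[150:270,190:350],(640,480),interpolation=2)
c=cv2.resize(c[160:290,190:350],None,fx=4,fy=4,interpolation=2)
cv2.imwrite("pics/z5.png",np.hstack([cv2.resize(a,(400,300)),cv2.resize(c,(369,300))])[:,:,::-1])
E
```

```text
12.5167 [ 0.5118 -0.0328  0.1601] [ 0.3021  0.2555 -0.3548  1.9909  0.1101  0.9131  1.333 ]
[-0.9069  0.281  -2.3579]
drawer_front {'at': [254.9, 152.4], 'confidence': 0.93} [ 0.4668 -0.0294  0.034 ]
pan_bar {'at': [253.7, 263.6], 'confidence': 0.83} [ 0.5114 -0.036   0.1   ]
top
```

View pics/z5.png

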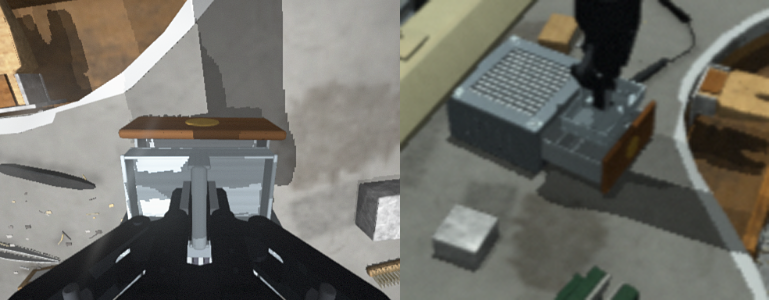

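```bash
python3 - <<'E'
import cv2
a=cv2.imread("pics/w5.png")[140:285,140:380]
cv2.imwrite("pics/z6.png",cv2.resize(a,None,fx=3.3,fy=3.3,interpolation=2))
E
```

```text
(no output)
```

View pics/z6.png

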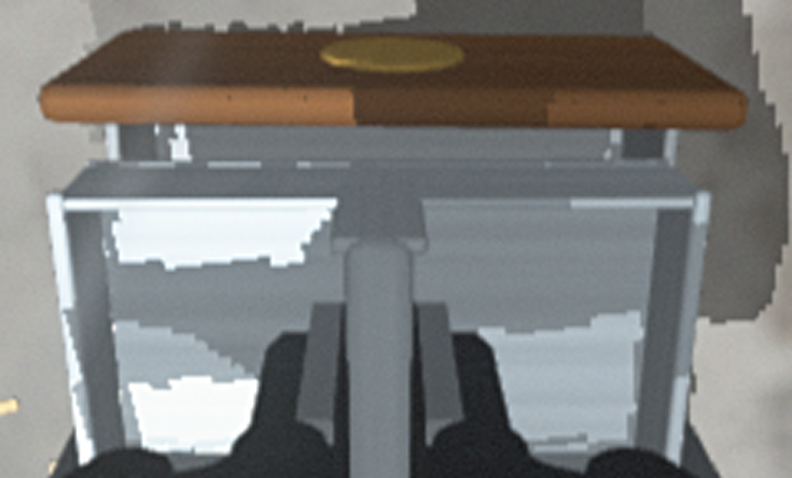

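```bash
python3 - <<'E'
from h import *
np.set_printoptions(precision=4,suppress=True)
P=camera_params("wrist");g=lambda x,y,z: ray("wrist",(140+x/3.3,140+y/3.3),z,P)
c,s=np.cos(np.radians(-7.5)),np.sin(np.radians(-7.5));E=np.array(read_eef_pos());print(E)
for n,a,b in [("front in top",(43,120,.063),(747,124,.063)),("front out top",(43,90,.063),(747,92,.063)),("walls",(107,140,.046),(677,140,.046)),("pan",(50,195,.087),(708,193,.087))]:
    A,B=g(*a),g(*b);m=(A+B)/2-E;d=A-B
    print(n,np.linalg.norm(d),"yaw",np.degrees(np.arctan2(d[1],d[0])),"along",m[0]*c+m[1]*s,"across",-m[0]*s+m[1]*c)
E
```

```text
[ 0.512  -0.0345  0.1006]
front in top 0.12808257093465586 yaw -97.81813908045501 along -0.036019351975794256 across 0.0018365553279717324
front out top 0.1266719539842418 yaw -97.64732995890301 along -0.041812849322857344 across 0.0017775736592015468
walls 0.11535721319883918 yaw -97.47997201606552 along -0.027394988316463725 across 0.0015301665932111693
pan 0.10461693235485105 yaw -97.29412449652368 along -0.030962933706057967 across -0.001155289206633576
```

```bash
python3 - <<'E'
from h import *
np.set_printoptions(precision=4,suppress=True)
x,y=.5113,-.0322
movel((x,y,.084),speed=.08); f0=np.array(read_ft_force());print(f0,read_eef_pos())
z=.084
while z>.0492:
    z-=.003 if z>.0545 else .001
    movel((x,y,z),speed=.04); d=np.array(read_ft_force())-f0
    print(round(z,4),d)
    if d[2]>3 or np.hypot(d[0],d[1])>4: print("contact");break
print(read_time_s(),read_eef_pos());snap("wrist","w6")
a=cv2.imread("pics/w6.png")[100:300,110:400];cv2.imwrite("pics/z7.png",cv2.resize(a,None,fx=2.5,fy=2.5,interpolation=2))
E
```

```text
[ 0.1765 -0.5656 -1.8696] [ 0.5102 -0.032   0.0829]
0.081 [-0.3917  0.1194  0.5039]
0.078 [-0.3537  0.3797 -0.1539]
0.075 [-0.385   0.7027  0.6273]
0.072 [-0.5144  0.9211  0.6213]
0.069 [-0.0107  0.3115  0.0133]
0.066 [-0.9207  0.8523  0.0806]
0.063 [ 0.0015  0.2623 -0.2082]
0.06 [0.4691 0.7709 0.1703]
0.057 [-0.2738 -0.1424  0.1558]
0.054 [-0.089   0.4488  0.0436]
0.053 [-0.1339  0.4764 -0.0178]
0.052 [-0.5087  0.93   -0.2238]
0.051 [-0.5612 -0.0303 -0.1104]
0.05 [-0.1178  0.3598 -0.7096]
0.049 [-2.4581  0.814   6.0508]
contact
17.6667 [ 0.5115 -0.0322  0.0495]
```

View pics/z7.png

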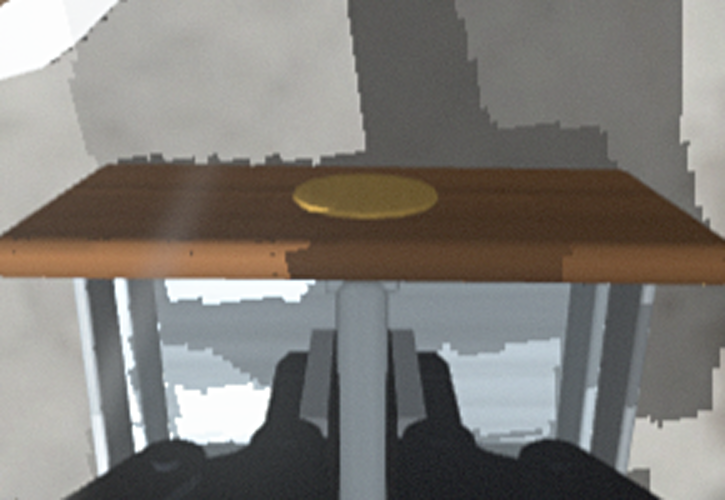

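```bash
cat >> h.py <<'E'
u=np.array([np.cos(np.radians(7.5)),-np.sin(np.radians(7.5)),0])
F=np.array([.4697,-.0267,.042])
def at(s): return F+u*s     # s: TCP distance past the found front face
def s_now(): return float((np.array(read_eef_pos())-F)@u)
E
python3 - <<'E'
from h import *
np.set_printoptions(precision=4,suppress=True)
move_gripper(.03,20); print(read_finger_gap(),read_ft_force())
p=np.array(read_eef_pos()); movel((p[0],p[1],.062),speed=.05); movel((p[0],p[1],.115),speed=.12)
q=at(-.035); movel((q[0],q[1],.115),speed=.15); move_gripper(0.0,20); 
snap("wrist","w7"); print(tip_of("wrist","pan_bar")[:1])
movel(q,speed=.1); print(read_time_s(),read_eef_pos(),read_finger_gap(),read_ft_force())
a=cv2.imread("pics/w7.png")
c=snap("side","s7")[160:290,190:350];c=cv2.resize(c,(369,300),interpolation=2)
cv2.imwrite("pics/z8.png",np.hstack([cv2.resize(a,(400,300)),c[:,:,::-1]]))
E
```

```text
0.029622520474284375 [-0.6369 -1.0509 -0.3183]
[{'at': [251.7, 298.5], 'confidence': 0.69}]
21.1 [ 0.4355 -0.0221  0.0423] 5.517674408723828e-05 [ 0.0035 -0.2426  0.9925]
```

View pics/z8.png

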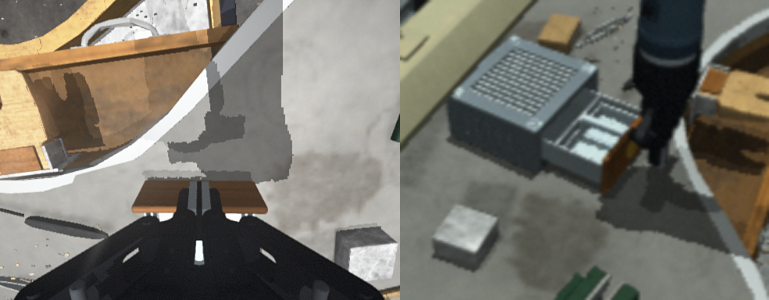

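```bash
cat >> h.py <<'E'
def push(f0,n=4):
    v=[]
    for _ in range(n): v.append(-(np.array(read_ft_force())-f0)@u); pause(.012)
    return float(np.mean(v))
E
python3 - <<'E'
from h import *
f0=np.mean([(pause(.02),read_ft_force())[1] for _ in range(8)],axis=0);np.save("f0.npy",f0)
s=-.035;c=None;log=[]
while s<.09:
    step=.003 if c is None else (.005 if s-c<.055 else .0005)
    s+=step; movel(at(s),speed=.03 if step>.001 else .012)
    f=push(f0,2 if step>.001 else 5); log.append((round(s*1e3,1),round(s_now()*1e3,2),round(f,2)))
    if c is None and f>1.2: c=s_now(); print("contact",c)
    if f>8.3: break
    if c is None and s>.0: print("no contact?");break
print(log,read_time_s())
E
```

```text
contact -0.011648016842727728
[(-32.0, -31.5, -0.22), (-29.0, -28.73, -0.37), (-26.0, -25.76, -0.28), (-23.0, -22.75, -0.41), (-20.0, -19.78, 0.02), (-17.0, -16.72, -0.34), (-14.0, -13.75, -0.48), (-11.0, -11.65, 1.3), (-6.0, -6.46, 1.98), (-1.0, -0.53, 1.6), (4.0, 4.63, 1.95), (9.0, 9.55, 2.05), (14.0, 14.45, 1.83), (19.0, 19.32, 2.18), (24.0, 24.3, 2.82), (29.0, 29.23, 2.33), (34.0, 34.12, 3.13), (39.0, 39.13, 2.63), (44.0, 44.09, 3.46), (44.5, 44.17, 4.35), (45.0, 44.86, 4.27), (45.5, 45.45, 4.13), (46.0, 46.05, 4.47), (46.5, 46.5, 4.42), (47.0, 46.95, 4.66), (47.5, 47.46, 4.53), (48.0, 47.99, 4.24), (48.5, 48.48, 3.9), (49.0, 48.98, 4.46), (49.5, 49.49, 4.49), (50.0, 49.96, 4.35), (50.5, 50.5, 4.5), (51.0, 51.0, 4.66), (51.5, 51.54, 4.46), (52.0, 52.02, 4.19), (52.5, 52.55, 4.37), (53.0, 52.97, 4.29), (53.5, 53.44, 4.44), (54.0, 53.84, 4.83), (54.5, 54.26, 4.73), (55.0, 54.72, 5.09), (55.5, 55.21, 4.94), (56.0, 55.74, 5.07), (56.5, 56.24, 5.06), (57.0, 56.71, 5.26), (57.5, 56.96, 5.57), (58.0, 57.11, 5.96), (58.5, 57.24, 7.38), (59.0, 57.39, 7.62), (59.5, 57.5, 8.3)] 36.125
```

```bash
python3 - <<'E'
from h import *
f0=np.load("f0.npy");s=.0595;log=[];ok=False;low=0
while s>.0475:
    s-=.001; movel(at(s),speed=.015); f=push(f0,3); log.append((round(s_now()*1e3,2),round(f,2)))
    low=low+1 if f<.9 else 0
    if low>=3: ok=True;break
print(ok,log,read_time_s())
E
```

```text
True [(57.3, 7.12), (56.97, 5.82), (56.58, 4.32), (55.88, 4.09), (54.69, 3.32), (53.54, 4.03), (52.65, 3.27), (51.71, 2.86), (50.59, 2.95), (50.21, 0.56), (49.43, -0.32), (47.6, -0.35)] 39.425
```

```bash
python3 - <<'E'
from h import *
f0=np.load("f0.npy")
movel(at(.035),speed=.03); print(push(f0,3)); movel(at(-.02),speed=.12); print(push(f0,3))
q=at(-.02); movel((q[0],q[1],.12),speed=.15)
for c in("side","top"):
    snap(c,c+"9")
    for d in tip_of(c,"drawer_front")[:1]: print(d,ray(c,d["at"],.034))
print(at(.0611),read_time_s())
c=cv2.imread("pics/side9.png")[160:290,190:350];cv2.imwrite("pics/z9.png",cv2.resize(c,None,fx=4,fy=4,interpolation=2))
E
```

```text
-0.36523429808379165
-0.788078053891813
{'at': [275.0, 212.7], 'confidence': 0.72} [ 0.52843273 -0.05241306  0.034     ]
{'at': [266.2, 204.8], 'confidence': 0.6} [ 0.5314345  -0.05000164  0.034     ]
[ 0.53027728 -0.03467515  0.042     ] 41.5167
```

View pics/z9.png

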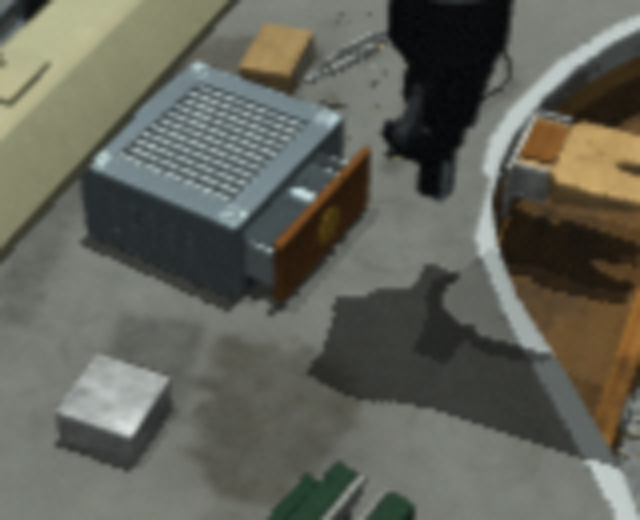

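The drawer is standing in at about 0.062 on its own, with the pan inside and the robot clear of it.

```bash
python3 -c "
from bench import *
print(sign_off())"
```

```text
the job is handed in; nothing more can be done
None
```

The pan sits flat in the drawer, which bottomed at about 8.3 N on the first press, eased back about 6 mm and now stays in by itself at about 0.062 m; nothing else was touched, and the job was handed in at about 41.5 s.

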